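Change over the fixture supply at two rotary isolators

ROBOT

A 7-joint arm with a two-finger parallel gripper is mounted at the origin on the work surface. World frame = base frame: x ahead of the robot, y to its left, z up, the work surface at z = 0. Lengths are in mm, angles in rad, forces in N, time in s.
With the tool pointing down it reaches from about 400 to 875 mm from the base axis. Payload 4.4 kg.
Tool frame: the origin (TCP) lies at the very end of the fingers, on their centre line; the grasp point (between the pads) lies 19 mm behind it; z points along the fingers, y is the direction in which the jaws open and shut (so a half turn about z gives the same grasp; the last joint's range is limited). The gripper opens to 85 mm and grips with 20 to 120 N. Pads are 22 mm wide; open, the fingers measure 114 mm over their backs; the gripper's body (76 mm by 85 mm) begins 54 mm behind the grasp point. The pads swing forward as they close: fully open they stand 13 mm farther back than shut.
Start: joints at [-0.066, 0.628, 0.038, 1.517, -0.027, 0.996, -0.02], TCP at [650.014, 0.027, 231.313] pointing down, gripper open.
Joint ranges: [-3.06, 3.06], [-0.37, 2.12], [-1.25, 1.32], [0.18, 2.47], [-1.1, 4.24], [0.23, 1.98], [-2.94, 2.94]. Speed limits (rad/s): [2.57, 2.57, 3.14, 3.14, 3.14, 3.14, 3.14].

INTERFACE

Orientations are given as [roll, pitch, yaw] about the fixed x, y, z axes, in that order (R = Rz(yaw) Ry(pitch) Rx(roll)).
In Python, from cell import read_state, get_image, calibration, finish_job gives the robot as it stands. The module is installed in compiled form; this text tells all that it offers.
- The arm moves only by the tool apply_moves, never from a script. Its argument "increments" is a list of rows, each an object of numbers: "tx", "ty", "tz": the shift along the world's x, y, z in m; "rx", "ry", "rz": the turn, a rotation vector about the world's x, y, z in units of 5 degrees (1.0 is 5 degrees); "claw": the finger opening in m, from 0 to 0.0854. In form: [{"tx": .., "ty": .., "tz": .., "rx": .., "ry": .., "rz": .., "claw": ..}, ...]. A call has 1 to 12 rows; each row is the pose to reach, as a shift and turn from the pose commanded when the call began; what a row does not reach only later rows make up. A row lasts 1/10 s, in which the tool goes at most 50 mm and 8.59 degrees, less where a joint would pass 70% of its speed; a pose out of reach is approached as far as the arm can. A call with a gripper value outside its range is refused whole. The fingers move at their own pace and stop on an object; the grip force is fixed at half the most. Time passes only in rows, so rows that repeat a pose let the fingers close. It gives the time, the measured TCP pose, the force and the opening at its end, in the units of the state.
- read_state(): the state, without advancing time (a new reading comes with each control period).
- get_image(name): name is "scene" or "side" or "wrist"; returns the picture (480x640x3 uint8, red, green, blue); there is no depth.
- calibration(name): a dict with "camera_matrix" (3x3 intrinsics, pixels), "origin" and "attitude" of the camera in the world. Camera axes: x right, y up, looking along -z (the intrinsics and any distortion apply to the point x, -y, -z); pixel columns grow to the right and rows downward; lengths in mm; the calibration is good to about 2 mm. The wrist camera is an equidistant fisheye: a pixel r from the principal point sees the ray r / f radians off the axis. A picture is of the moment at which its call begins: read the wrist's pose just before it. calibration takes no time and is no camera call; for the wrist camera it gives the pose at the moment of the call.
- finish_job(): hands the job in, once; it reports no verdict.
The state is a dict: "clock": time; "qpos": joint angles; "qd": joint speeds; "tau": joint torques, N m; "eef_pos": TCP position; "tool_rot": TCP orientation; "force": force on the tool from outside, world axes, zero at the start; "torque": the same for the moment, N m; "width": finger opening in mm.
Only numpy, scipy, OpenCV 4.12 (cv2) and the standard library are available. Lean on these libraries where they do the work, as an engineer would, in place of code of your own. Each camera call takes 0.05 s, during which the arm holds its last target. There are 200 camera calls.

TASK

The bench supply has to be changed over. First turn the blue-handled isolator off, and only then turn the red-handled isolator on, each fully home in its detent; the two must never be on together. Leave the black-handled isolator off, as it is, and let go of the handles when you are done.

Things in the scene. Friction and masses are not known exactly. Their poses are not given: they have to be found in the camera images.
- blue_grip (a point): Middle of the blue bar handle, on its vertical turning axis, 96 mm above the table. x points along the bar to its pointer end (white stripe on top), z up. Bar 52 mm long, 14 wide, 38 tall (19 above and 19 below this point), on a round hub 48 mm across, 10 high, of the same colour, on top of a fixed grey switch box 90 x 90 x 65 mm with a white face plate.
- blue (a joint): Blue handle: 0 = off (stripe at the plate's black dot), 1.05 rad = on (at its green dot), growing clockwise seen from above; hard stops at both. A spring detent (at most 0.15 N m) holds either end; past the middle it snaps to the other end by itself. Starts on.
- red_grip (a point): Middle of the red bar handle, on its vertical turning axis, 96 mm above the table. x points along the bar to its pointer end (white stripe on top), z up. Bar 52 mm long, 14 wide, 38 tall (19 above and 19 below this point), on a round hub 48 mm across, 10 high, of the same colour, on top of a fixed grey switch box 90 x 90 x 65 mm with a yellow face plate.
- red (a joint): Red handle: 0 = off (stripe at the plate's black dot), 1.05 rad = on (at its green dot), growing clockwise seen from above; hard stops at both. A spring detent (at most 0.15 N m) holds either end; past the middle it snaps to the other end by itself. Starts off.
- black (a joint): Black handle: 0 = off (stripe at the plate's black dot), 1.05 rad = on (at its green dot), growing clockwise seen from above; hard stops at both. A spring detent (at most 0.15 N m) holds either end; past the middle it snaps to the other end by itself. Starts off. Same shape as the others, aluminium face plate. The three boxes stand in any order, 150 mm or more apart.

How it is judged (in metres and radians):
On the way, in this order (a step that is already met when the one before it is completed fails the run):
1. the blue isolator is off while the red one is still off (value of joint blue below 0.175 rad and value of joint red below 0.3 rad), for 0.2 s.
2. then the red isolator is on and the blue one still off (value of joint red above 0.875 rad and value of joint blue below 0.175 rad), for 0.2 s.
At the end, for the whole second after the job is handed in: The blue handle is off and the red handle on, each within 10 degrees of its end stop and at rest; the black handle is still off, within 10 degrees (all of step 2 and value of joint black below 0.175 rad and velocity of joint red between -0.1 and 0.1 rad/s and velocity of joint blue between -0.1 and 0.1 rad/s); the robot touches nothing.
It fails at once if the red and the blue isolator on at the same time (both past the middle) (value of joint each of red, blue above 0.525 rad).
It fails at once if the black isolator turned by more than 20 degrees (value of joint black above 0.35 rad).
It also fails if it takes over 50 s, if anything falls off the work surface, if the arm or the gripper's body presses on something with over 40 N, if the wrist force passes 120 N, or if a joint passes its speed limit or range.

## Working session

There is one attempt and no reset: what is moved stays moved. The work goes in short steps, Python scripts to look and compute and a tool call to move; the robot and the scene stay as the last step left them, time stands still between calls to the robot, and variables do not carry over. Pictures are saved under pics/ and viewed, about 8 in all and at most 12, crops included, and the job is handed in when it is done.

Besides the shell and the picture viewer there is one more tool, called after "Emit:" as name(argument=value, ...) on one line, values as JSON. apply_moves: Moves the arm, as the interface text tells. Its arguments: {"type":"object","properties":{"increments":{"type":"array"}},"required":["increments"]}

```bash
mkdir -p pics
python3 - <<'E'
from cell import *
import cv2,numpy as np
s=read_state();print(s['clock'],s['eef_pos'],s['tool_rot'],s['width'])
for n in ["scene","side","wrist"]:
    print(n,calibration(n)); cv2.imwrite(f"pics/{n}0.png",get_image(n)[:,:,::-1])
a=cv2.imread("pics/scene0.png")
E
```

```text
0.0 [6.49362438e+02 3.86531889e-02 2.30394580e+02] [-3.13964530e+00  9.67397320e-06  1.57080069e+00] 85.39822519621806
scene {'camera_matrix': array([[587.43760151,   0.        , 326.36264451],
       [  0.        , 587.43760151, 243.92205033],
       [  0.        ,   0.        ,   1.        ]]), 'origin': array([976.00443002, 288.60185174, 980.71440147]), 'attitude': array([ 0.54190521, -0.00885761,  2.15915676])}
side {'camera_matrix': array([[605.86336993,   0.        , 319.78980979],
       [  0.        , 605.86336993, 242.13283922],
       [  0.        ,   0.        ,   1.        ]]), 'origin': array([300.31124112, 802.48424524, 815.43729939]), 'attitude': array([ 0.86528708,  0.0190486 , -2.87269976])}
wrist {'camera_matrix': array([[371.64829954,   0.        , 327.10409741],
       [  0.        , 371.64829954, 243.2082047 ],
       [  0.        ,   0.        ,   1.        ]]), 'origin': array([650.16285555,  81.39880405, 373.03212958]), 'attitude': array([-3.15099414e-01,  1.67182681e-04, -9.42253709e-04])}
```

View pics/scene0.png

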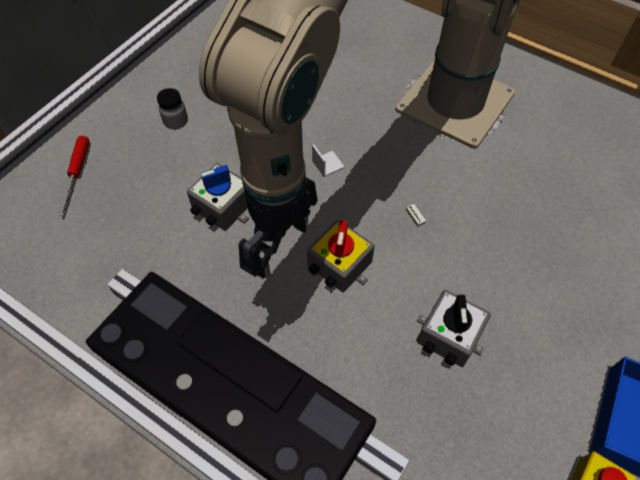

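View pics/wrist0.png

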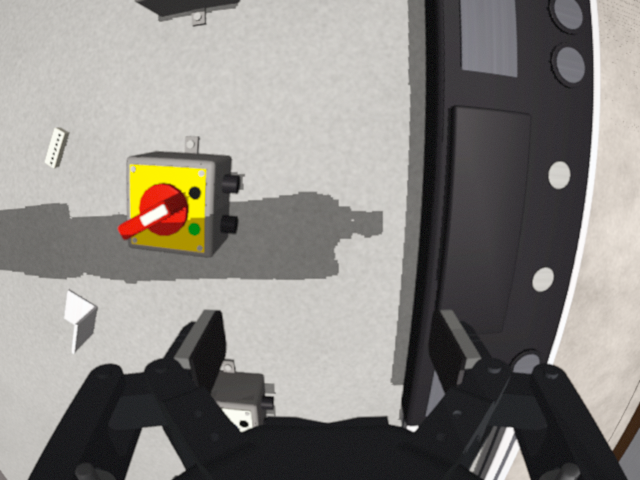

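```bash
cat > h.py <<'E'
import numpy as np,cv2
from scipy.spatial.transform import Rotation as R
def ray(c,uv,fish):
    K=c['camera_matrix'];d=(np.array(uv,float)-K[:2,2])/K[0,0]
    if fish:
        r=np.hypot(*d);v=np.r_[d*np.sin(r)/r,np.cos(r)] if r>0 else np.r_[0,0,1.]
    else: v=np.r_[d,1]
    return R.from_euler('xyz',c['attitude']).as_matrix()@(v*[1,-1,-1])
def at(c,uv,z,fish=False):
    v=ray(c,uv,fish);return (c['origin']+v*(z-c['origin'][2])/v[2])[:2].round(1)
E
python3 - <<'E'
from h import *; from cell import calibration
s=calibration("scene");w=calibration("wrist")
print("red w hub",at(w,(163,209),75,1),"blk",at(w,(195,193),65,1),"grn",at(w,(195,229),65,1))
print("red s hub",at(s,(340,246),75),"blk",at(s,(337,262),65),"grn",at(s,(322,252),65))
print("blue s hub",at(s,(217,185),75),"blk",at(s,(215,200),65),"grn",at(s,(201,191),65))
print("black s hub",at(s,(458,320),75),"blk",at(s,(459,338),65),"grn",at(s,(441,329),65))
a=cv2.imread("pics/scene0.png");b=cv2.imread("pics/wrist0.png");d=cv2.imread("pics/side0.png")
z=lambda i,x,y:cv2.resize(i[y:y+75,x:x+100],(400,300),interpolation=cv2.INTER_CUBIC)
cv2.imwrite("pics/c1.png",np.vstack([np.hstack([z(a,170,150),z(a,290,210)]),np.hstack([z(b,115,170),cv2.resize(d,(400,300))])]))
E
```

```text
red w hub [506.1  15.9] blk [534.5  27.3] grn [531.3  -5.5]
red s hub [507.9  15.4] blk [533.6  26.1] grn [531.5  -7.7]
blue s hub [ 525.6 -253.6] blk [ 550.3 -240.2] grn [ 548.9 -275.9]
black s hub [518.3 257.7] blk [541.4 273.6] grn [543.9 241.1]
```

View pics/c1.png

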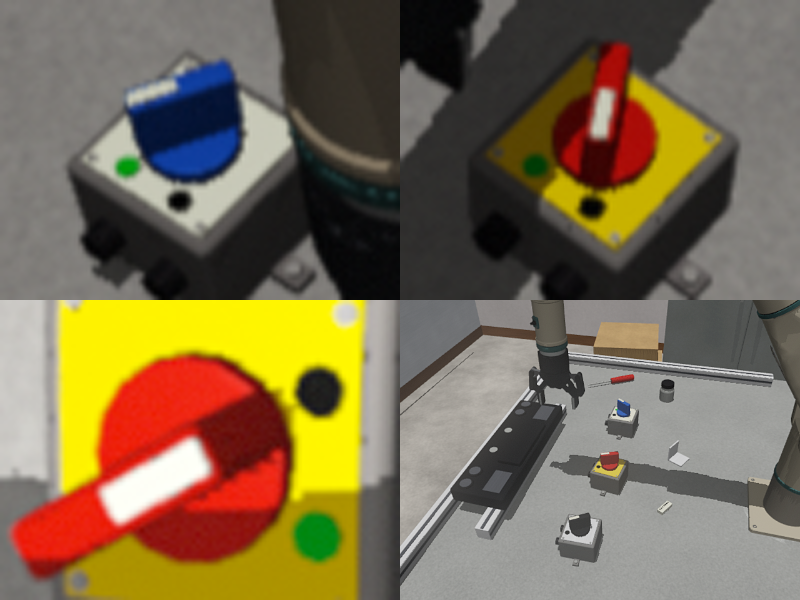

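Emit:
apply_moves(increments=[{"tx": -0.124,"ty": -0.253,"rz": 9.6,"claw": 0.06},{"tx": -0.124,"ty": -0.253,"rz": 9.6,"claw": 0.06},{"tx": -0.124,"ty": -0.253,"rz": 9.6,"claw": 0.06},{"tx": -0.124,"ty": -0.253,"rz": 9.6,"claw": 0.06},{"tx": -0.124,"ty": -0.253,"rz": 9.6,"claw": 0.06},{"tx": -0.124,"ty": -0.253,"rz": 9.6,"claw": 0.06},{"tx": -0.124,"ty": -0.253,"rz": 9.6,"claw": 0.06},{"tx": -0.124,"ty": -0.253,"rz": 9.6,"claw": 0.06},{"tx": -0.124,"ty": -0.253,"rz": 9.6,"claw": 0.06},{"tx": -0.124,"ty": -0.253,"rz": 9.6,"claw": 0.06},{"tx": -0.124,"ty": -0.253,"rz": 9.6,"claw": 0.06},{"tx": -0.124,"ty": -0.253,"rz": 9.6,"claw": 0.06}])

```text
$.increments[0]: bad value
```

Run:
```python
from h import *; from cell import *
import pickle
w=calibration("wrist");im=get_image("wrist")[:,:,::-1];cv2.imwrite("pics/w1.png",im);pickle.dump(w,open("w1.pkl","wb"))
s=read_state();print(s['clock'],s['eef_pos'],s['tool_rot'],s['width'],s['qpos'])
m=cv2.inRange(cv2.cvtColor(im,cv2.COLOR_BGR2HSV),(100,120,30),(130,255,255));p=np.argwhere(m);print(p.min(0),p.max(0))
c=im[150:390,160:480];cv2.imwrite("pics/w1c.png",cv2.resize(c,(800,600),interpolation=cv2.INTER_CUBIC))
```

```text
0.2 [6.49624500e+02 4.03887705e-02 2.30744578e+02] [-3.14042817e+00 -8.66303415e-06  1.57077691e+00] 85.19021661102956 [-0.06580243  0.62898666  0.03844644  1.51798517 -0.02699958  0.99630254
 -0.02002712]Traceback (most recent call last):
  File "<stdin>", line 5, in <module>
    return umr_minimum(a, axis, None, out, keepdims, initial, where)
ValueError: zero-size array to reduction operation minimum which has no identity
```

Emit:
apply_moves(increments=[{"tx": -0.124,"ty": -0.253,"tz": 0,"rx": 0,"ry": 0,"rz": 9.6,"claw": 0.06},{"tx": -0.124,"ty": -0.253,"tz": 0,"rx": 0,"ry": 0,"rz": 9.6,"claw": 0.06},{"tx": -0.124,"ty": -0.253,"tz": 0,"rx": 0,"ry": 0,"rz": 9.6,"claw": 0.06},{"tx": -0.124,"ty": -0.253,"tz": 0,"rx": 0,"ry": 0,"rz": 9.6,"claw": 0.06},{"tx": -0.124,"ty": -0.253,"tz": 0,"rx": 0,"ry": 0,"rz": 9.6,"claw": 0.06},{"tx": -0.124,"ty": -0.253,"tz": 0,"rx": 0,"ry": 0,"rz": 9.6,"claw": 0.06},{"tx": -0.124,"ty": -0.253,"tz": 0,"rx": 0,"ry": 0,"rz": 9.6,"claw": 0.06},{"tx": -0.124,"ty": -0.253,"tz": 0,"rx": 0,"ry": 0,"rz": 9.6,"claw": 0.06},{"tx": -0.124,"ty": -0.253,"tz": 0,"rx": 0,"ry": 0,"rz": 9.6,"claw": 0.06},{"tx": -0.124,"ty": -0.253,"tz": 0,"rx": 0,"ry": 0,"rz": 9.6,"claw": 0.06}])

```text
clock: 1.2
eef_pos: [527.0, -251.0, 231.3]
tool_rot: [3.141, -0.0, 2.411]
force: [0.1, -0.0, 0.1]
width: 59.9
```

```bash
cat > look.py <<'E'
from h import *; from cell import *
import pickle,sys
n=sys.argv[1];x,y,wd=map(int,sys.argv[2:5])
w=calibration("wrist");im=get_image("wrist")[:,:,::-1];cv2.imwrite(f"pics/{n}.png",im);pickle.dump(w,open(n+".pkl","wb"))
s=read_state();print(s['clock'],s['eef_pos'],s['tool_rot'],s['width'],s['qpos'])
cv2.imwrite(f"pics/{n}c.png",cv2.resize(im[y:y+wd*3//4,x:x+wd],(800,600),interpolation=cv2.INTER_CUBIC))
E
python3 look.py w1 160 150 320
```

```text
1.25 [ 526.90705474 -251.1603123   231.30766318] [ 3.14097790e+00 -2.06821273e-04  2.41126968e+00] 60.2405914377236 [ 0.52193555  0.53671928 -0.19259483  1.70466828  0.12326554  0.91202669
  1.1206677 ]
```

View pics/w1c.png

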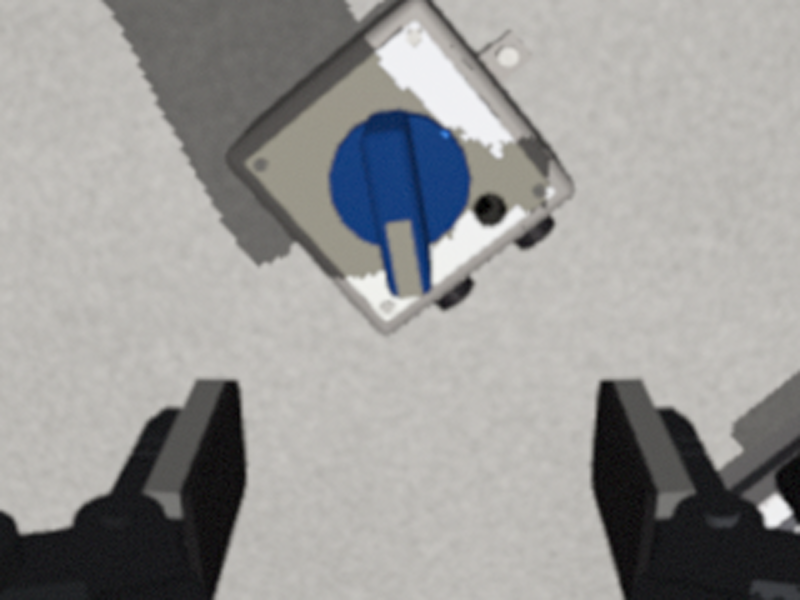

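Run:
```python
from h import *; import pickle
w=pickle.load(open("w1.pkl","rb"))
f=lambda u,v,z:at(w,(160+u/2.5,150+v/2.5),z,1)
a=f(386,118,115);b=f(410,296,115);print("bar",a,b,(a+b)/2,np.linalg.norm(b-a),np.degrees(np.arctan2(*(b-a)[::-1])))
print("hub",f(330,180,72),f(470,180,72),f(400,110,72),f(400,250,72),f(400,180,75)); 
for p in [(414,10),(235,157),(385,330),(570,187)]:print(f(*p,65))
print("blk",f(489,209,66))
c=np.mean([f(*p,65) for p in [(414,5),(233,157),(385,333),(573,187)]],0);print(c)
```

```text
bar [ 500.  -236.2] [ 544.7 -267.4] [ 522.35 -251.8 ] 54.5117418543932 -34.9145237000375
hub [ 508.3 -271.1] [ 539.8 -236.1] [ 506.3 -237.6] [ 542.5 -270.3] [ 523.5 -253. ]
[ 485.2 -212.4]
[ 480.9 -291.7]
[ 563.4 -296.8]
[ 566.5 -212.6]
blk [ 553.4 -238.8]
[ 523.975 -253.275]
```

Emit:
apply_moves(increments=[{"tx": -0.0035,"ty": -0.0015,"tz": -0.03,"rx": 0,"ry": 0,"rz": 1.4,"claw": 0.05},{"tx": -0.0035,"ty": -0.0015,"tz": -0.06,"rx": 0,"ry": 0,"rz": 1.4,"claw": 0.05},{"tx": -0.0035,"ty": -0.0015,"tz": -0.09,"rx": 0,"ry": 0,"rz": 1.4,"claw": 0.05},{"tx": -0.0035,"ty": -0.0015,"tz": -0.12,"rx": 0,"ry": 0,"rz": 1.4,"claw": 0.05},{"tx": -0.0035,"ty": -0.0015,"tz": -0.143,"rx": 0,"ry": 0,"rz": 1.4,"claw": 0.05},{"tx": -0.0035,"ty": -0.0015,"tz": -0.143,"rx": 0,"ry": 0,"rz": 1.4,"claw": 0.05},{"tx": -0.0035,"ty": -0.0015,"tz": -0.143,"rx": 0,"ry": 0,"rz": 1.4,"claw": 0.03},{"tx": -0.0035,"ty": -0.0015,"tz": -0.143,"rx": 0,"ry": 0,"rz": 1.4,"claw": 0.018},{"tx": -0.0035,"ty": -0.0015,"tz": -0.143,"rx": 0,"ry": 0,"rz": 1.4,"claw": 0.018},{"tx": -0.0035,"ty": -0.0015,"tz": -0.143,"rx": 0,"ry": 0,"rz": 1.4,"claw": 0.018}])

```text
clock: 2.25
eef_pos: [523.2, -254.8, 89.5]
tool_rot: [3.141, 0.002, 2.531]
force: [1.7, 0.4, 0.7]
width: 17.9
```

```bash
python3 look.py w2 160 150 320
```

```text
2.3 [ 523.01195919 -254.73218983   89.25666365] [3.14133954e+00 1.57118236e-03 2.53059762e+00] 17.793987308877565 [ 0.51793564  0.72363329 -0.17788111  1.83017446  0.20790358  0.60420784
  1.17211183]
```

View pics/w2c.png

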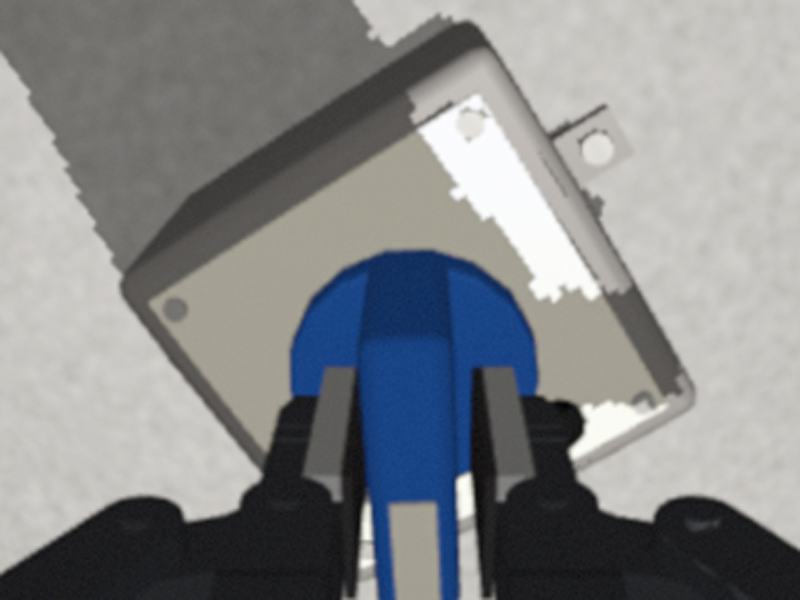

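Emit:
apply_moves(increments=[{"tx": 0,"ty": 0.0015,"tz": 0,"rx": 0,"ry": 0,"rz": 1.1,"claw": 0.018},{"tx": 0,"ty": 0.0015,"tz": 0,"rx": 0,"ry": 0,"rz": 2.2,"claw": 0.018},{"tx": 0,"ty": 0.0015,"tz": 0,"rx": 0,"ry": 0,"rz": 3.3,"claw": 0.018},{"tx": 0,"ty": 0.0015,"tz": 0,"rx": 0,"ry": 0,"rz": 4.4,"claw": 0.018},{"tx": 0,"ty": 0.0015,"tz": 0,"rx": 0,"ry": 0,"rz": 5.5,"claw": 0.018},{"tx": 0,"ty": 0.0015,"tz": 0,"rx": 0,"ry": 0,"rz": 6.6,"claw": 0.018},{"tx": 0,"ty": 0.0015,"tz": 0,"rx": 0,"ry": 0,"rz": 7.7,"claw": 0.018},{"tx": 0,"ty": 0.0015,"tz": 0,"rx": 0,"ry": 0,"rz": 8.8,"claw": 0.018},{"tx": 0,"ty": 0.0015,"tz": 0,"rx": 0,"ry": 0,"rz": 9.9,"claw": 0.018},{"tx": 0,"ty": 0.0015,"tz": 0,"rx": 0,"ry": 0,"rz": 11.0,"claw": 0.018},{"tx": 0,"ty": 0.0015,"tz": 0,"rx": 0,"ry": 0,"rz": 12.2,"claw": 0.018},{"tx": 0,"ty": 0.0015,"tz": 0,"rx": 0,"ry": 0,"rz": 12.2,"claw": 0.018}])

```text
clock: 3.5
eef_pos: [522.7, -254.0, 88.7]
tool_rot: [-3.14, 0.001, -2.688]
force: [-0.4, -1.4, -0.0]
width: 18.1
```

Emit:
apply_moves(increments=[{"tx": 0,"ty": 0,"tz": 0,"rx": 0,"ry": 0,"rz": 0,"claw": 0.018},{"tx": 0,"ty": 0,"tz": 0,"rx": 0,"ry": 0,"rz": 0,"claw": 0.03},{"tx": 0,"ty": 0,"tz": 0,"rx": 0,"ry": 0,"rz": 0,"claw": 0.05},{"tx": 0,"ty": 0,"tz": 0,"rx": 0,"ry": 0,"rz": 0,"claw": 0.05},{"tx": 0,"ty": 0,"tz": 0,"rx": 0,"ry": 0,"rz": 0,"claw": 0.05},{"tx": 0,"ty": 0,"tz": 0.04,"rx": 0,"ry": 0,"rz": 0,"claw": 0.05},{"tx": 0,"ty": 0,"tz": 0.08,"rx": 0,"ry": 0,"rz": 0,"claw": 0.05},{"tx": 0,"ty": 0,"tz": 0.11,"rx": 0,"ry": 0,"rz": 0,"claw": 0.05},{"tx": 0,"ty": 0,"tz": 0.11,"rx": 0,"ry": 0,"rz": 0,"claw": 0.05}])

```text
clock: 4.4
eef_pos: [525.4, -253.4, 202.6]
tool_rot: [-3.136, 0.006, -2.688]
force: [0.4, 0.4, -0.3]
width: 49.7
```

```bash
python3 look.py w3 160 150 320
```

```text
4.45 [ 523.77055777 -253.27074296  200.34845795] [-3.13826558e+00  2.66352532e-03 -2.68820341e+00] 50.01493688141221 [ 0.75935535  0.61745036 -0.56568021  1.74080536  0.40870724  0.89857936
  2.04380346]
```

View pics/w3c.png

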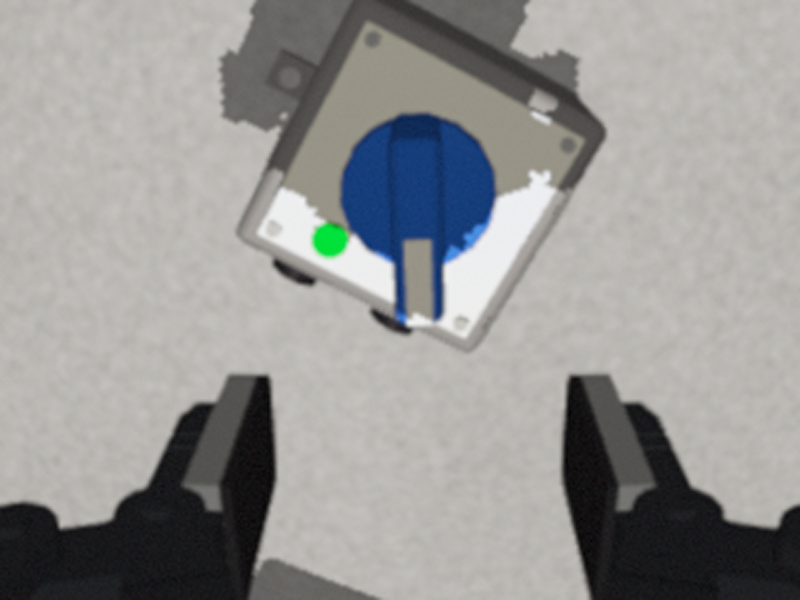

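The blue handle has turned: stripe end at crop (419,318), green dot now exposed at (330,240), so the bar is near the black-dot side. I'll check the angle and refine red from the first wrist picture.

Run:
```python
from h import *; import pickle
w=pickle.load(open("w3.pkl","rb"))
f=lambda u,v,z:at(w,(160+u/2.5,150+v/2.5),z,1)
a=f(415,122,115);b=f(419,319,115);print("blue bar",(a+b)/2,np.linalg.norm(b-a),np.degrees(np.arctan2(*(b-a)[::-1])))
g=f(330,240,66);h=f(419,187,75);print("hub",h,"grn dir",np.degrees(np.arctan2(*(g-h)[::-1])))
```

```text
blue bar [ 520.8  -255.05] 53.89109388386911 27.040523909525888
hub [ 521.8 -254.3] grn dir -28.781845517818088
```

Emit:
apply_moves(increments=[{"tx": -0.017,"ty": 0.269,"tz": 0.03,"rx": 0,"ry": 0,"rz": -0.6,"claw": 0.05},{"tx": -0.017,"ty": 0.269,"tz": 0.03,"rx": 0,"ry": 0,"rz": -0.6,"claw": 0.05},{"tx": -0.017,"ty": 0.269,"tz": 0.03,"rx": 0,"ry": 0,"rz": -0.6,"claw": 0.05},{"tx": -0.017,"ty": 0.269,"tz": 0.03,"rx": 0,"ry": 0,"rz": -0.6,"claw": 0.05},{"tx": -0.017,"ty": 0.269,"tz": 0.03,"rx": 0,"ry": 0,"rz": -0.6,"claw": 0.05},{"tx": -0.017,"ty": 0.269,"tz": 0.03,"rx": 0,"ry": 0,"rz": -0.6,"claw": 0.05},{"tx": -0.017,"ty": 0.269,"tz": 0.03,"rx": 0,"ry": 0,"rz": -0.6,"claw": 0.05},{"tx": -0.017,"ty": 0.269,"tz": 0.03,"rx": 0,"ry": 0,"rz": -0.6,"claw": 0.05},{"tx": -0.017,"ty": 0.269,"tz": 0.03,"rx": 0,"ry": 0,"rz": -0.6,"claw": 0.05}])

```text
clock: 5.35
eef_pos: [505.1, 14.1, 227.3]
tool_rot: [-3.141, -0.002, -2.743]
force: [-0.1, -0.2, -0.4]
width: 50.3
```

```bash
python3 look.py w4 160 150 320
```

```text
5.4 [505.16888211  14.06643185 227.47358683] [-3.14146123e+00 -1.93501246e-03 -2.74309919e+00] 49.69847206797341 [ 0.32300068  0.48030245 -0.58557704  1.90634374  0.34506121  0.85773011
  1.52920942]
```

View pics/w4c.png

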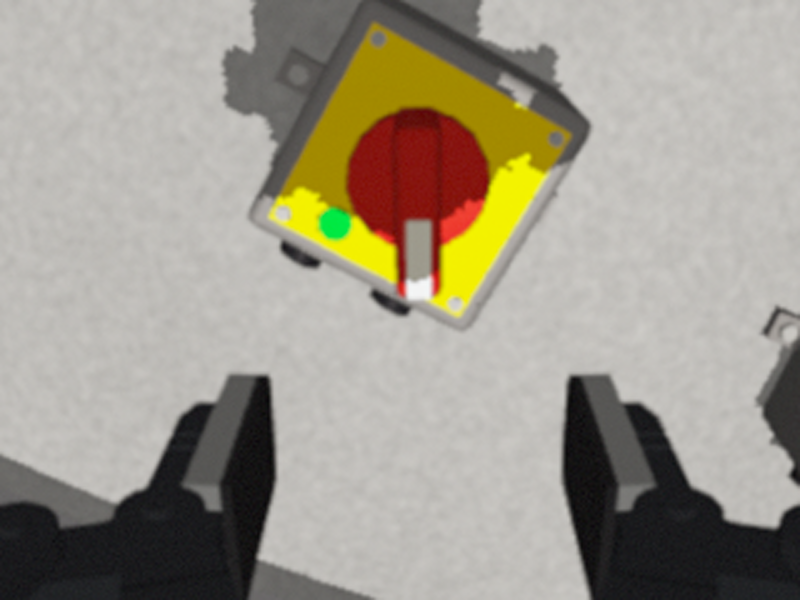

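Run:
```python
from h import *; import pickle
w=pickle.load(open("w4.pkl","rb"))
f=lambda u,v,z:at(w,(160+u/2.5,150+v/2.5),z,1)
a=f(416,117,115);b=f(419,298,115);print("red bar",(a+b)/2,np.linalg.norm(b-a),np.degrees(np.arctan2(*(b-a)[::-1])))
print("hub",f(418,177,75), "mean plate",np.mean([f(*p,65) for p in [(365,-2),(252,215),(463,327),(588,127)]],0))
print("tool y deg",np.degrees(-2.7431)+90)
```

```text
red bar [502.75  14.5 ] 54.27089459369547 23.68378391979277
hub [503.2  14.8] mean plate [503.55   14.575]
tool y deg -67.16805278233613
```

Emit:
apply_moves(increments=[{"tx": -0.002,"ty": 0.001,"tz": -0.04,"rx": 0,"ry": 0,"rz": 0.1,"claw": 0.05},{"tx": -0.002,"ty": 0.001,"tz": -0.08,"rx": 0,"ry": 0,"rz": 0.1,"claw": 0.05},{"tx": -0.002,"ty": 0.001,"tz": -0.11,"rx": 0,"ry": 0,"rz": 0.1,"claw": 0.05},{"tx": -0.002,"ty": 0.001,"tz": -0.139,"rx": 0,"ry": 0,"rz": 0.1,"claw": 0.05},{"tx": -0.002,"ty": 0.001,"tz": -0.139,"rx": 0,"ry": 0,"rz": 0.1,"claw": 0.05},{"tx": -0.002,"ty": 0.001,"tz": -0.139,"rx": 0,"ry": 0,"rz": 0.1,"claw": 0.03},{"tx": -0.002,"ty": 0.001,"tz": -0.139,"rx": 0,"ry": 0,"rz": 0.1,"claw": 0.018},{"tx": -0.002,"ty": 0.001,"tz": -0.139,"rx": 0,"ry": 0,"rz": 0.1,"claw": 0.018},{"tx": -0.002,"ty": 0.001,"tz": -0.139,"rx": 0,"ry": 0,"rz": 0.1,"claw": 0.018}])

```text
clock: 6.3
eef_pos: [505.0, 15.9, 90.7]
tool_rot: [-3.139, 0.002, -2.733]
force: [2.2, -3.3, 3.1]
width: 17.8
```

Emit:
apply_moves(increments=[{"tx": -0.001,"ty": -0.001,"tz": 0,"rx": 0,"ry": 0,"rz": -1.1,"claw": 0.018},{"tx": -0.001,"ty": -0.001,"tz": 0,"rx": 0,"ry": 0,"rz": -2.2,"claw": 0.018},{"tx": -0.001,"ty": -0.001,"tz": 0,"rx": 0,"ry": 0,"rz": -3.3,"claw": 0.018},{"tx": -0.001,"ty": -0.001,"tz": 0,"rx": 0,"ry": 0,"rz": -4.4,"claw": 0.018},{"tx": -0.001,"ty": -0.001,"tz": 0,"rx": 0,"ry": 0,"rz": -5.5,"claw": 0.018},{"tx": -0.001,"ty": -0.001,"tz": 0,"rx": 0,"ry": 0,"rz": -6.6,"claw": 0.018},{"tx": -0.001,"ty": -0.001,"tz": 0,"rx": 0,"ry": 0,"rz": -7.7,"claw": 0.018},{"tx": -0.001,"ty": -0.001,"tz": 0,"rx": 0,"ry": 0,"rz": -8.8,"claw": 0.018},{"tx": -0.001,"ty": -0.001,"tz": 0,"rx": 0,"ry": 0,"rz": -9.9,"claw": 0.018},{"tx": -0.001,"ty": -0.001,"tz": 0,"rx": 0,"ry": 0,"rz": -11.0,"claw": 0.018},{"tx": -0.001,"ty": -0.001,"tz": 0,"rx": 0,"ry": 0,"rz": -12.2,"claw": 0.018},{"tx": -0.001,"ty": -0.001,"tz": 0,"rx": 0,"ry": 0,"rz": -12.2,"claw": 0.018}])

```text
clock: 7.5
eef_pos: [502.6, 16.4, 89.9]
tool_rot: [3.141, 0.0, 2.487]
force: [-0.6, -0.8, 0.2]
width: 18.1
```

Emit:
apply_moves(increments=[{"tx": 0,"ty": 0,"tz": 0,"rx": 0,"ry": 0,"rz": 0,"claw": 0.018},{"tx": 0,"ty": 0,"tz": 0,"rx": 0,"ry": 0,"rz": 0,"claw": 0.03},{"tx": 0,"ty": 0,"tz": 0,"rx": 0,"ry": 0,"rz": 0,"claw": 0.05},{"tx": 0,"ty": 0,"tz": 0,"rx": 0,"ry": 0,"rz": 0,"claw": 0.05},{"tx": 0,"ty": 0,"tz": 0,"rx": 0,"ry": 0,"rz": 0,"claw": 0.05},{"tx": 0,"ty": 0,"tz": 0.04,"rx": 0,"ry": 0,"rz": 0,"claw": 0.05},{"tx": 0,"ty": 0,"tz": 0.08,"rx": 0,"ry": 0,"rz": 0,"claw": 0.05},{"tx": 0,"ty": 0,"tz": 0.12,"rx": 0,"ry": 0,"rz": 0,"claw": 0.05},{"tx": 0,"ty": 0,"tz": 0.14,"rx": 0,"ry": 0,"rz": 0,"claw": 0.05},{"tx": 0,"ty": 0,"tz": 0.14,"rx": 0,"ry": 0,"rz": 0,"claw": 0.05}])

```text
clock: 8.5
eef_pos: [504.6, 16.2, 232.3]
tool_rot: [3.137, 0.005, 2.487]
force: [0.2, 0.8, 0.3]
width: 49.9
```

```bash
python3 look.py w5 160 150 320
python3 - <<'E'
from h import *; from cell import *
a=get_image("scene")[:,:,::-1];b=cv2.imread("pics/w5c.png")
z=lambda x,y:cv2.resize(a[y:y+75,x:x+100],(400,300),interpolation=cv2.INTER_CUBIC)
cv2.imwrite("pics/f.png",np.vstack([np.hstack([z(170,150),z(290,210)]),np.hstack([z(410,280),cv2.resize(b,(400,300))])]))
E
```

```text
8.55 [503.27560458  16.01106769 230.479434  ] [3.13963881e+00 2.38843744e-03 2.48699685e+00] 50.060960245536194 [ 0.06668289  0.42589687 -0.21618094  1.91849062  0.12347151  0.80673256
  0.70011731]
```

View pics/f.png

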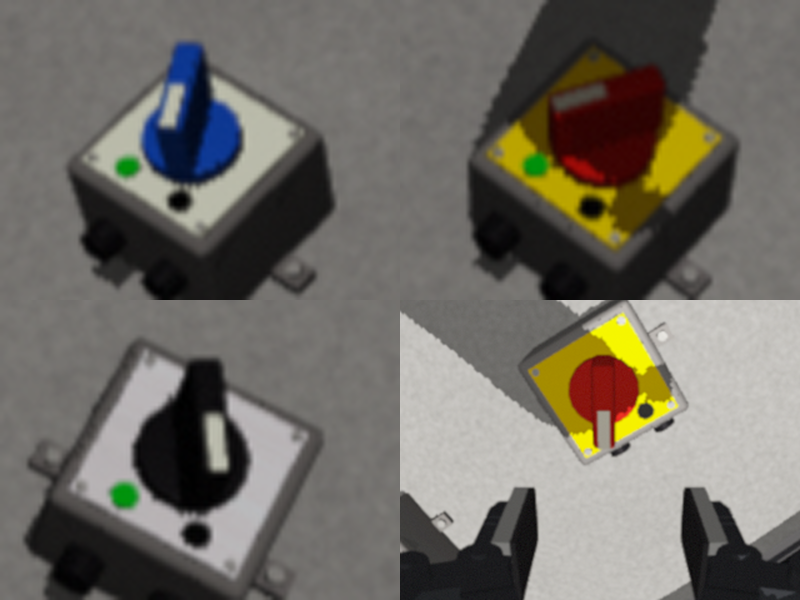

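Run:
```python
from h import *; import pickle; from cell import *
w=pickle.load(open("w5.pkl","rb"))
f=lambda u,v,z:at(w,(160+u/2.5,150+v/2.5),z,1)
a=f(402,116,115);b=f(408,298,115);ang=np.degrees(np.arctan2(*(b-a)[::-1]));print("red bar",(a+b)/2,ang,"expected",23.7-60.2)
s=calibration("scene")
g=lambda x,y,X,Y,z:at(s,(X+x/4,Y+y/4),z)
a=g(189,45,170,150,115);b=g(170,127,170,150,115);print("blue scene",np.linalg.norm(b-a),np.degrees(np.arctan2(*(b-a)[::-1])))
if abs(ang+36.5)<6: finish_job();print("done")
```

```text
red bar [502.35  16.3 ] -36.02737338510363 expected -36.5
blue scene 48.156827138008104 28.800368746815735
the job is handed in; nothing more can be done
done
```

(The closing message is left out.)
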